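Change over the tube racks on the orbital shaker

TASK

The shaking run is over. Turn back the button in front of each loaded nest, slide that tube rack forward from under the rear lip and stand it flat in the steel tray; then load the waiting rack into the middle nest, so the shaker runs balanced: slide its foot back under the lip until fully home and turn its button fully across to lock it. Leave the buttons of the empty nests turned fully across too, so that none swings about in the next run; keep every rack upright and leave the bottles where they stand.

Things in the scene. Friction and masses are not known exactly. Their poses are not given: they have to be found in the camera images.
- shaker: Three-place orbital shaker, switched off, fixed to the bench. Aluminium platform, top 70 mm above the bench, spanning x -104 to 92, y -158 to 158 mm. Origin on the bench under it; x from its open front (robot side) to its back, y to its left. Three equal nests side by side, centres y = 100, 0, -100 mm; each has two side rails, a rear stop with a lip, and a turnbutton at its front.
- lip (a point): Middle of the fixed steel lip that runs along the back of all nests; this point: shaker x 67, y 0, z 78.5 mm, the lower front edge. It overhangs the platform from x 67 to the rear stop's face at x 80 mm, underside 8.5, top 13 mm above the platform: it holds down the rear 13 mm of a rack's foot, so a rack must go 15 mm or more toward the front before it can rise.
- nest_left (a point): Where a rack's origin lies when fully home in the left (+y) nest: foot flat on the platform, its rear edge against the rear stop. Shaker x 18, y 100, z 70 mm; shaker's axes. Side rails 8 mm high, inner faces 60 mm apart, shaker x 46 to 80 mm, splayed outward as a lead-in from x 46 to 28 mm; open ahead of that.
- nest_mid (a point): Where a rack's origin lies when fully home in the middle nest: foot flat on the platform, its rear edge against the rear stop. Shaker x 18, y 0, z 70 mm; shaker's axes. Side rails 8 mm high, inner faces 60 mm apart, shaker x 46 to 80 mm, splayed outward as a lead-in from x 46 to 28 mm; open ahead of that.
- nest_right (a point): Where a rack's origin lies when fully home in the right (-y) nest: foot flat on the platform, its rear edge against the rear stop. Shaker x 18, y -100, z 70 mm; shaker's axes. Side rails 8 mm high, inner faces 60 mm apart, shaker x 46 to 80 mm, splayed outward as a lead-in from x 46 to 28 mm; open ahead of that.
- button_left (a joint): Turnbutton of the left nest: level steel bar 22 mm wide, top 13 mm above the platform, on an upright pivot at shaker x -45, y 57 mm. 0 = locked: bar points to +y, 10 mm over the front of the rack's foot, a nose hanging in front of it. Opens counter-clockwise from above, knob toward the robot; at 1.57 it points to the robot, clear of the rack's path; stop 1.7. Friction 0.06 N m; stays where left.
- button_mid (a joint): Turnbutton of the middle nest: level steel bar 22 mm wide, top 13 mm above the platform, on an upright pivot at shaker x -45, y -43 mm. 0 = locked: bar points to +y, 10 mm over the front of the rack's foot, a nose hanging in front of it. Opens counter-clockwise from above, knob toward the robot; at 1.57 it points to the robot, clear of the rack's path; stop 1.7. Friction 0.06 N m; stays where left.
- button_right (a joint): Turnbutton of the right nest: level steel bar 22 mm wide, top 13 mm above the platform, on an upright pivot at shaker x -45, y -143 mm. 0 = locked: bar points to +y, 10 mm over the front of the rack's foot, a nose hanging in front of it. Opens counter-clockwise from above, knob toward the robot; at 1.57 it points to the robot, clear of the rack's path; stop 1.7. Friction 0.06 N m; stays where left.
- button_left_knob (a point): Knob of the left turnbutton: upright black round knob, 14 mm diameter, 13 to 41 mm above the platform, 47 mm from the pivot. This point: on its axis, 32 mm above the platform. When locked, the body of a rack in the nest stands about 28 mm behind the knob's axis.
- button_mid_knob (a point): Knob of the middle turnbutton: upright black round knob, 14 mm diameter, 13 to 41 mm above the platform, 47 mm from the pivot. This point: on its axis, 32 mm above the platform. When locked, the body of a rack in the nest stands about 28 mm behind the knob's axis.
- button_right_knob (a point): Knob of the right turnbutton: upright black round knob, 14 mm diameter, 13 to 41 mm above the platform, 47 mm from the pivot. This point: on its axis, 32 mm above the platform. When locked, the body of a rack in the nest stands about 28 mm behind the knob's axis.
- rack_a: Finished tube rack with ten capped tubes; may be absent; starts home in the left nest, locked. White plastic: foot plate 124 x 56 x 6 mm (x, y, z), on its middle a body 84 x 40 mm from z 6 to 52 mm, grey caps (narrower) to z 68 mm. Grasp across the 40 mm body. Same front and back, about 0.35 kg. Origin: centre of the underside, x along the foot, z up.
- rack_b: Finished tube rack with ten capped tubes; may be absent; starts home in the middle nest, locked. White plastic: foot plate 124 x 56 x 6 mm (x, y, z), on its middle a body 84 x 40 mm from z 6 to 52 mm, grey caps (narrower) to z 68 mm. Grasp across the 40 mm body. Same front and back, about 0.35 kg. Origin: centre of the underside, x along the foot, z up.
- rack_c: Finished tube rack with ten capped tubes; may be absent; starts home in the right nest, locked. White plastic: foot plate 124 x 56 x 6 mm (x, y, z), on its middle a body 84 x 40 mm from z 6 to 52 mm, grey caps (narrower) to z 68 mm. Grasp across the 40 mm body. Same front and back, about 0.35 kg. Origin: centre of the underside, x along the foot, z up.
- rack_new: The waiting tube rack, same shape and size as the others (foot 124 x 56 x 6 mm, body 84 x 40 mm to z 52 mm, caps to z 68 mm, about 0.35 kg); starts on the bench left of the shaker. Grasp across the 40 mm body. Same front and back. Origin: centre of the underside, x along the foot, z up.
- tray: Shallow steel instrument tray right of the shaker, fixed: 175 x 290 x 14 mm outside (x, y, z), walls and floor 3 mm, inside 169 x 284 mm; takes three racks side by side, lengthwise along its x, 85 mm apart. Origin: centre of the underside.
- stain_violet: Bystander: violet stain bottle, 40 mm diameter, 104 mm high; origin centre of the underside.
- stain_blue: Bystander: blue stain bottle, 34 mm diameter, 92 mm high; origin centre of the underside.
- alcohol: Bystander: white bottle with a blue cap, 52 mm diameter, 134 mm high; origin centre of the underside.

How it is judged (in metres and radians):
At the end, for the whole second after the job is handed in: Each finished rack stands in the tray, flat on its floor (tilt < 0.06 rad) and still; the new rack is still in the middle nest, within 7 mm of the back stop, 6 mm sideways, 4 mm in height, 0.14 rad of straight, tilt < 0.05; all three buttons below 0.17 rad (x of rack_a in the frame of tray between -0.085 and 0.085 m and y of rack_a in the frame of tray between -0.142 and 0.142 m and z of each of rack_a, rack_b, rack_c in the frame of tray below 0.008 m and angle between each of rack_a, rack_b, rack_c's own z axis and vertical below 0.06 rad and linear speed of each of rack_a, rack_b, rack_c, rack_new below 0.02 m/s and x of rack_b in the frame of tray between -0.085 and 0.085 m and y of rack_b in the frame of tray between -0.142 and 0.142 m and x of rack_c in the frame of tray between -0.085 and 0.085 m and y of rack_c in the frame of tray between -0.142 and 0.142 m and x of rack_new in the frame of nest_mid between -0.007 and 0.004 m and y of rack_new in the frame of nest_mid between -0.006 and 0.006 m and z of rack_new in the frame of nest_mid between -0.004 and 0.004 m and angle between rack_new's own z axis and vertical below 0.05 rad and angle between the x axis of rack_new and the x axis of shaker, either way round below 0.14 rad and value of joint each of button_left, button_mid, button_right below 0.17 rad); the robot touches nothing.
It fails at once if a rack is tipped more than 30 degrees (angle between any of rack_a, rack_b, rack_c, rack_new's own z axis and vertical above 0.52 rad).
It fails at once if a bottle is moved more than 3 cm (distance of any of stain_violet, stain_blue, alcohol from where it was at the start of the episode above 0.03 m).
Of rack_a, rack_b, rack_c only 2 to 3 are there at a start; the rules pass over those that are not, and their reading is None.
At some moment in a run one of rack_new may be knocked a few centimetres aside while the robot is not near it.
It also fails if it takes over 210 s, if anything falls off the work surface, if the arm or the gripper's body presses on something with over 40 N, if the wrist force passes 120 N, or if a joint passes its speed limit or range.

ROBOT

A 6-joint arm with a two-finger parallel gripper is mounted at the origin on a cart in front of the work surface, level with it; the furniture and walls round the work are solid. World frame = base frame: x ahead of the robot, y to its left, z up, the work surface at z = 0. Lengths are in mm, angles in rad, forces in N, time in s.
With the tool pointing down it reaches from about 300 to 775 mm from the base axis. Payload 14.6 kg.
Tool frame: the origin (TCP) lies on the front face of the gripper's body, between the roots of the fingers; the fingertips stand 97 mm ahead of it and the grasp point (between the pads) lies 78 mm ahead of it; z points along the fingers, y is the direction in which the jaws open and shut (so a half turn about z gives the same grasp; the last joint's range is limited). The gripper opens to 94 mm and grips with 3 to 60 N. Pads are 16 mm wide; open, the fingers measure 119 mm over their backs; the gripper's body (75 mm by 177 mm) begins 78 mm behind the grasp point.
Start: joints at [-1.198, 0.3, 1.521, -0, 1.321, -0.067], TCP at [234.159, -497.654, 302.646] pointing down, gripper open.
Joint ranges: [-3.03, 3.03], [-0.79, 2.21], [0.23, 2.52], [-1.04, 4.18], [0, 3.07], [-2.55, 2.55]. Speed limits (rad/s): [2.22, 2.22, 2.57, 3.14, 3.14, 3.14].

INTERFACE

Orientations are given as [roll, pitch, yaw] about the fixed x, y, z axes, in that order (R = Rz(yaw) Ry(pitch) Rx(roll)).
In Python, from cell import manip, eyes, finder gives the robot as it stands.
- The arm moves only by the tool drive_tool, never from a script. Its argument "rows" is a list of rows, each an object with "offset": the shift along the tool's x, y, z in mm, a list of three; "spin": the turn about the tool's z in degrees; "jaw": the finger opening in mm, from 0 to 94. In form: [{"offset": [dx, dy, dz], "spin": spin, "jaw": jaw}, ...]. A call has 1 to 20 rows; each row shifts and turns the commanded pose from where the row before left it, along the tool's axes as they then stand; what a row does not reach is not made up. A row lasts 1/10 s, in which the tool goes at most 50 mm and 8.59 degrees, less where a joint would pass 70% of its speed; a pose out of reach is approached as far as the arm can. A call is refused whole if a number of a shift passes 50 or a number of a turn 8.59, either way. A call with a gripper value outside its range is refused whole. The fingers move at their own pace and stop on an object; "force" is the grip in N (left out, the last holds). Time passes only in rows, so rows that do not move let the fingers close. It gives the time, the measured TCP pose, the force and the opening at its end, in the units of the state.
- manip.read_state(): the state, without advancing time (a new reading comes with each control period).
- eyes.camera(name): name is "side" or "top" or "wrist"; returns a dict with "color" (400x640x3 uint8, blue, green, red), "depth" (400x640 float32, mm along the optical axis (not along the pixel's ray), 0 where there is no reading), "vfov" (degrees; the focal length in pixels is half the picture's height over the tangent of half this angle, whatever the lens; pixels are square), "cx", "cy" (the principal point, pixels), "rvec" (rotation vector, rad) and "tvec" (3), from world to camera coordinates, as OpenCV has them. Camera axes: x right, y down, z forward; pixel columns grow to the right and rows downward; lengths in mm; the calibration is good to about 2 mm. A picture is of the moment at which its call begins.
- manip.sign_off(): hands the job in, once; it reports no verdict.
Trained networks look in the newest picture that a camera, given by its name, has taken for a name from the list of things; names that differ only in an ending like _2 or _b are one class to them, and where a whole thing is asked for, a point or a joint stands for the part that bears it (a point fixed in the world has none). Each returns a list of dicts, best first, with "p" (0 to 1); they miss things now and then, are a little off and sometimes report something else, mostly with a low value. They report only what shows in the picture. A call takes as long as a camera call.
- finder.find_in(camera, target): "uv" ([column, row] in pixels, amid what is visible of it).
The state is a dict: "clock": time; "joints": joint angles; "qd": joint speeds; "effort": joint torques, N m; "eef_pos": TCP position; "eef_rot": TCP orientation; "wrist_force": force on the tool from outside, world axes, zero at the start; "moment": the same for the moment, N m; "finger_gap": finger opening in mm.
Only numpy, scipy, OpenCV 4.12 (cv2) and the standard library are available. Lean on these libraries where they do the work, as an engineer would, in place of code of your own. Each camera call takes 0.05 s, during which the arm holds its last target. There are 200 camera calls.

## Working session

There is one attempt and no reset: what is moved stays moved. The work goes in short steps, Python scripts to look and compute and a tool call to move; the robot and the scene stay as the last step left them, time stands still between calls to the robot, and variables do not carry over. Pictures are saved under pics/ and viewed, about 12 in all and at most 16, crops included, and the job is handed in when it is done.

Besides the shell and the picture viewer there is one more tool, called after "Request:" as name(argument=value, ...), one argument or row to a line, values as JSON. drive_tool: Moves the arm, as the interface text tells. Its arguments: {"type":"object","properties":{"rows":{"type":"array","items":{"type":"object","properties":{"offset":{"type":"array","items":{"type":"number"}},"spin":{"type":"number"},"jaw":{"type":"number"}}}},"force":{"type":"number"}},"required":["rows"]}

```bash
ls; mkdir -p pics; cat > h.py <<'E'
import numpy as np, cv2
from cell import manip, eyes, finder
def cam(n):
    c=eyes.camera(n); c['f']=200/np.tan(np.radians(c['vfov'])/2)
    c['R']=cv2.Rodrigues(np.array(c['rvec'],float))[0]; c['t']=np.array(c['tvec'],float).ravel(); return c
def cloud(c):
    v,u=np.mgrid[0:400,0:640]; d=c['depth']
    P=np.stack([(u-c['cx'])/c['f']*d,(v-c['cy'])/c['f']*d,d],-1)
    W=(P-c['t'])@c['R']; W[d==0]=np.nan; return W
def onz(c,uv,z):
    r=c['R'].T@np.array([(uv[0]-c['cx'])/c['f'],(uv[1]-c['cy'])/c['f'],1]); o=-c['R'].T@c['t']
    return o+r*(z-o[2])/r[2]
def proj(c,p):
    q=c['R']@np.array(p,float)+c['t']; return q[:2]/q[2]*c['f']+[c['cx'],c['cy']]
E
python3 - <<'E'
from h import *
s=manip.read_state(); print({k:np.round(v,3).tolist() for k,v in s.items()})
for n in ['top','side']:
    c=cam(n); cv2.imwrite(f'pics/{n}0.png',c['color']); W=cloud(c)
    print(n,'campos',(-c['R'].T@c['t']).round())
    for t in ['rack_a','rack_new','button_left','button_left_knob','tray','shaker','stain_violet','stain_blue','alcohol']:
        for d in finder.find_in(n,t)[:4]:
            u,v=map(int,d['uv']); print(t,round(d['p'],2),(u,v),W[min(v,399),min(u,639)].round())
E
```

```text
pics
{'clock': 0.0, 'joints': [-1.198, 0.3, 1.522, -0.0, 1.321, -0.067], 'qd': [-0.0, 0.001, -0.0, 0.0, -0.0, 0.001], 'effort': [0.001, -53.181, -35.274, 0.071, 0.024, -0.0], 'eef_pos': [234.125, -497.523, 302.095], 'eef_rot': [-3.14, -0.0, 0.44], 'wrist_force': [0.839, -0.289, -0.561], 'moment': [-0.039, -0.019, -0.058], 'finger_gap': 93.938}
top campos [ 488.   11. 1017.]
rack_a 0.84 (251, 212) [549. 164. 125.]
rack_a 0.64 (327, 200) [573. -22. 122.]
rack_new 0.56 (191, 226) [521. 329.  66.]
rack_new 0.19 (338, 221) [522. -50.  85.]
button_left 0.55 (258, 230) [505. 154.  84.]
button_left_knob 0.72 (262, 231) [nan nan nan]
tray 0.77 (432, 234) [ 481. -314.    5.]
tray 0.65 (390, 159) [ 677. -189.   91.]
shaker 0.93 (292, 220) [528.  68.  73.]
stain_violet 0.72 (393, 160) [ 671. -193.  107.]
stain_violet 0.36 (180, 146) [723. 345. 104.]
stain_blue 0.62 (437, 155) [ 692. -324.   54.]
alcohol 0.71 (182, 146) [727. 346.  87.]
side campos [ 727. -567.  835.]
rack_a 0.79 (315, 151) [558. 157. 123.]
rack_a 0.71 (302, 206) [568. -38. 121.]
rack_new 0.97 (314, 133) [514. 335.  29.]
button_left 0.63 (294, 156) [494. 162.  85.]
button_left 0.24 (296, 190) [528.  50.  71.]
button_left_knob 0.69 (294, 158) [494. 159.  80.]
tray 0.89 (230, 331) [ 468. -332.    4.]
stain_violet 0.67 (333, 289) [ 681. -213.   68.]
stain_blue 0.66 (331, 350) [ 702. -346.   76.]
alcohol 0.76 (381, 132) [730. 332.  75.]
```

```bash
python3 - <<'E'
import cv2
a=cv2.imread('pics/top0.png')[110:290,150:480]; cv2.imwrite('pics/top0c.png',cv2.resize(a,None,fx=2.4,fy=2.4,interpolation=2))
E
```

```text
(no output)
```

View pics/top0c.png

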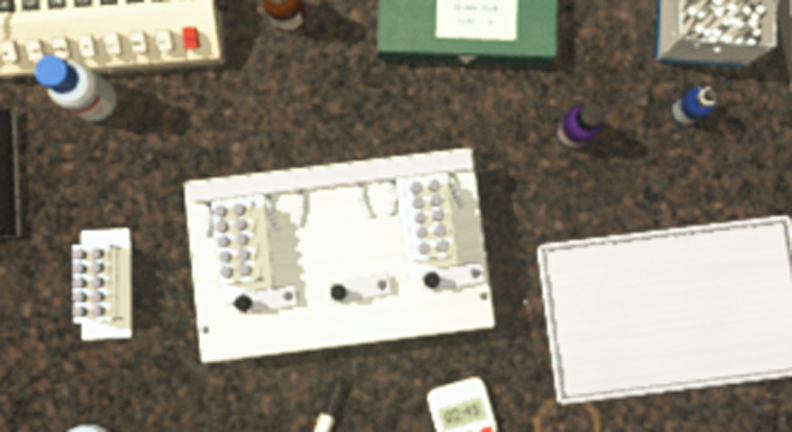

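```bash
cat >> h.py <<'E'
def rect(P):
    (c,s,a)=cv2.minAreaRect(P[:,:2].astype(np.float32)); return np.round(c,1),np.round(s,1),round(a,1)
def blob(W,m,k=3):
    m=cv2.morphologyEx(m.astype(np.uint8),cv2.MORPH_OPEN,np.ones((k,k)))
    n,l,st,_=cv2.connectedComponentsWithStats(m); i=1+np.argmax(st[1:,4]); return l==i
E
python3 - <<'E'
from h import *
c=cam('top'); W=cloud(c); X,Y,Z=W[...,0],W[...,1],W[...,2]
w=c['color'].min(-1)>120
b=blob(W,(Z>60)&(Z<150)&(X>380)&(X<680)&(Y>-170)&(Y<260)); P=W[b]
print('shaker all',rect(P))
b=blob(W,(abs(Z-70)<5)&(X>380)&(X<680)&(Y>-170)&(Y<260)); print('plat z',np.median(W[b][:,2]),rect(W[b]))
b=blob(W,w&(X>380)&(X<680)&(Y<-170)); 
P=W[b]; print('tray',np.median(P[:,2]),rect(P))
for lo,hi in [(-20,22),(25,80),(42,80)]:
    b=(X>400)&(X<640)&(Y>270)&(Y<400)&(Z>lo)&(Z<hi)&((c['color'].max(-1)>110)|(lo>20))
    b=blob(W,b,2); print('new',lo,np.median(W[b][:,2]),rect(W[b]))
for n,y in [('a',(110,230)),('c',(-100,30))]:
    b=blob(W,(Z>108)&(Z<150)&(Y>y[0])&(Y<y[1])&(X>450)&(X<650),2); print(n,np.median(W[b][:,2]),rect(W[b]))
# white-mask corners of shaker & tray via image
m=cv2.morphologyEx((c['color'].min(-1)>110).astype(np.uint8),cv2.MORPH_OPEN,np.ones((3,3)))
n,l,st,ce=cv2.connectedComponentsWithStats(m)
for i in range(1,n):
    if st[i,4]>400: 
        print(st[i],cv2.boxPoints(cv2.minAreaRect(np.argwhere(l==i)[:,::-1].astype(np.float32))).round().tolist())
E
```

```text
shaker all (array([542.1,  72.7]), array([196.6, 316.3]), 5.3)
plat z 70.03735224796408 (array([530.1,  71.7]), array([172.4, 315.9]), 5.3)
tray 3.2431716840425193 (array([ 469.5, -314.9]), array([184.9, 300.4]), 5.1)
new -20 nan (array([514.8, 340.5]), array([126.9,  57.9]), 0.9)
new 25 nan (array([504.7, 331.6]), array([43.8, 99. ]), 58.0)
new 42 nan (array([nan, nan]), array([0., 0.]), 0.0)
a nan (array([551.8, 177.3]), array([81.9, 45. ]), 5.8)
c nan (array([573.3, -28. ]), array([86.3, 42.4]), 6.3)
[   0    7  640   24 5191] [[-0.0, 21.0], [639.0, 6.0], [639.0, 15.0], [0.0, 30.0]]
[ 424   82  103   65 3756] [[418.0, 96.0], [517.0, 80.0], [527.0, 139.0], [428.0, 155.0]]
[ 141   99  101   56 3284] [[140.0, 105.0], [239.0, 98.0], [242.0, 149.0], [144.0, 157.0]]
[331 107  35  21 696] [[331.0, 107.0], [365.0, 107.0], [365.0, 127.0], [331.0, 127.0]]
[574 141  10  67 460] [[573.0, 141.0], [580.0, 141.0], [584.0, 207.0], [576.0, 207.0]]
[599 166  27  41 617] [[598.0, 166.0], [623.0, 165.0], [625.0, 206.0], [600.0, 207.0]]
[ 227  172  129   89 9218] [[224.0, 185.0], [347.0, 170.0], [356.0, 246.0], [233.0, 261.0]]
[ 374  200  116   79 7318] [[373.0, 211.0], [482.0, 198.0], [490.0, 265.0], [381.0, 279.0]]
[ 180  205   25   47 1078] [[180.0, 205.0], [204.0, 205.0], [204.0, 251.0], [180.0, 251.0]]
[328 267  29  31 644] [[326.0, 272.0], [350.0, 265.0], [358.0, 291.0], [334.0, 298.0]]
[172 287  26  25 499] [[168.0, 300.0], [186.0, 282.0], [202.0, 298.0], [184.0, 316.0]]
[  329   335   259    65 12744] [[329.0, 335.0], [587.0, 335.0], [587.0, 399.0], [329.0, 399.0]]
[ 188  344   97   56 4161] [[188.0, 344.0], [284.0, 344.0], [284.0, 399.0], [188.0, 399.0]]
[581 355  31  29 462] [[579.0, 369.0], [609.0, 353.0], [621.0, 374.0], [591.0, 390.0]]
```

Request:
drive_tool(
  rows=[
    {"offset": [0, 0, 0], "spin": 6.63, "jaw": 60},
    {"offset": [0, 0, 0], "spin": 6.63, "jaw": 60},
    {"offset": [0, 0, 0], "spin": 6.63, "jaw": 60},
    {"offset": [19, -38, 0], "spin": 0, "jaw": 60},
    {"offset": [19, -38, 0], "spin": 0, "jaw": 60},
    {"offset": [19, -38, 0], "spin": 0, "jaw": 60},
    {"offset": [19, -38, 0], "spin": 0, "jaw": 60},
    {"offset": [19, -38, 0], "spin": 0, "jaw": 60},
    {"offset": [19, -38, 0], "spin": 0, "jaw": 60},
    {"offset": [19, -38, 0], "spin": 0, "jaw": 60},
    {"offset": [19, -38, 0], "spin": 0, "jaw": 60},
    {"offset": [19, -38, 0], "spin": 0, "jaw": 60},
    {"offset": [19, -38, 0], "spin": 0, "jaw": 60},
    {"offset": [19, -38, 0], "spin": 0, "jaw": 60},
    {"offset": [19, -38, 0], "spin": 0, "jaw": 60},
    {"offset": [19, -38, 0], "spin": 0, "jaw": 60},
    {"offset": [19, -38, 0], "spin": 0, "jaw": 60},
    {"offset": [19, -38, 0], "spin": 0, "jaw": 60},
    {"offset": [19, -38, 0], "spin": 0, "jaw": 60},
    {"offset": [19, -38, 0], "spin": 0, "jaw": 60},
  ],
  force=12,
)

```text
clock: 3.05
eef_pos: [496.3, 177.3, 302.7]
eef_rot: [-3.142, -0.0, 0.093]
wrist_force: [0.6, -0.1, 0.6]
finger_gap: 59.7
```

```bash
cat >> h.py <<'E'
yaw=0.0925; O=np.array([548.1,73.3,0])
def Rz(a): return np.array([[np.cos(a),-np.sin(a),0],[np.sin(a),np.cos(a),0],[0,0,1]])
def sh(x,y,z=70): return O+Rz(yaw)@np.array([x,y,z],float)
def tosh(p): return Rz(yaw).T@(np.array(p)-O)
def need(p,note=''):  # tool-frame offset to bring the TCP to world p
    from scipy.spatial.transform import Rotation as R
    s=manip.read_state(); r=R.from_euler('xyz',s['eef_rot']).as_matrix()
    print(note,'offset',(r.T@(np.array(p)-s['eef_pos'])).round(1),'tcp',np.round(s['eef_pos'],1),'rot',np.round(s['eef_rot'],3),'gap',round(s['finger_gap'],1),'F',np.round(s['wrist_force'],1),'t',round(s['clock'],1))
E
python3 - <<'E'
from h import *
c=cam('wrist'); W=cloud(c)
im=c['color'].copy()
for p in [sh(-45,104,102),sh(-45,57,83),sh(18,100,138),sh(-45,4,102),sh(-45,-43,83)]:
    cv2.drawMarker(im,tuple(proj(c,p).round().astype(int).tolist()),(0,0,255),0,12)
cv2.imwrite('pics/w1.png',im)
for t in ['button_left_knob','rack_a']:
    for d in finder.find_in('wrist',t)[:3]: print(t,round(d['p'],2),d['uv'],tosh(onz(c,d['uv'],111 if 'knob' in t else 138)).round(1))
need(sh(-45,104,184))
E
```

```text
button_left_knob 0.75 [348.8, 199.7] [-39.8  79.5 111. ]
button_left_knob 0.57 [412.1, 154.0] [  6.5  19.4 111. ]
 offset [ -2.7   4.1 118.1] tcp [496.1 177.  302.1] rot [3.141e+00 1.000e-03 9.500e-02] gap 59.9 F [-0.9 -0.5 -0.1] t 3.2
```

View pics/w1.png

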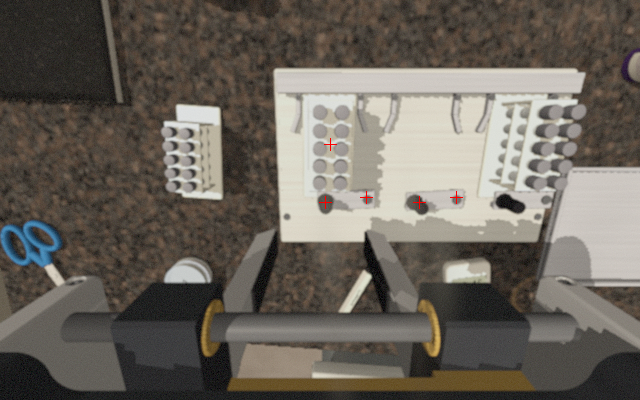

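Request:
drive_tool(
  rows=[
    {"offset": [-3, 4, 20], "spin": 0, "jaw": 40},
    {"offset": [0, 0, 30], "spin": 0, "jaw": 40},
    {"offset": [0, 0, 30], "spin": 0, "jaw": 40},
    {"offset": [0, 0, 20], "spin": 0, "jaw": 40},
    {"offset": [0, 0, 12], "spin": 0, "jaw": 40},
    {"offset": [0, 0, 6], "spin": 0, "jaw": 40},
    {"offset": [0, 0, 0], "spin": 0, "jaw": 6},
    {"offset": [0, 0, 0], "spin": 0, "jaw": 6},
    {"offset": [0, 0, 0], "spin": 0, "jaw": 6},
    {"offset": [0, 0, 0], "spin": 0, "jaw": 6},
    {"offset": [0, 0, 0], "spin": 0, "jaw": 6},
    {"offset": [0, 0, 0], "spin": 0, "jaw": 6},
  ],
  force=12,
)

```text
clock: 4.4
eef_pos: [493.6, 171.8, 185.4]
eef_rot: [-3.14, -0.001, 0.093]
wrist_force: [0.1, 5.6, 2.7]
finger_gap: 13.6
```

Request:
drive_tool(
  rows=[
    {"offset": [-9.3, 0.9, 0], "spin": 0, "jaw": 6},
    {"offset": [-9.0, 2.8, 0], "spin": 0, "jaw": 6},
    {"offset": [-8.2, 4.5, 0], "spin": 0, "jaw": 6},
    {"offset": [-7.2, 6.0, 0], "spin": 0, "jaw": 6},
    {"offset": [-5.8, 7.4, 0], "spin": 0, "jaw": 6},
    {"offset": [-4.3, 8.4, 0], "spin": 0, "jaw": 6},
    {"offset": [-2.5, 9.0, 0], "spin": 0, "jaw": 6},
    {"offset": [-0.7, 9.4, 0], "spin": 0, "jaw": 6},
    {"offset": [0, 0, 0], "spin": 0, "jaw": 6},
  ],
)

```text
clock: 5.3
eef_pos: [450.8, 118.1, 185.0]
eef_rot: [3.141, 0.001, 0.092]
wrist_force: [-5.7, -2.0, 5.4]
finger_gap: 13.8
```

Request:
drive_tool(
  rows=[
    {"offset": [0, 0, 0], "spin": 0, "jaw": 40},
    {"offset": [0, 0, 0], "spin": 0, "jaw": 40},
    {"offset": [0, 0, -20], "spin": 0, "jaw": 70},
    {"offset": [0, 0, -30], "spin": 0, "jaw": 70},
    {"offset": [0, 0, -30], "spin": 0, "jaw": 70},
    {"offset": [28, -12, 0], "spin": 0, "jaw": 70},
    {"offset": [28, -12, 0], "spin": 0, "jaw": 70},
    {"offset": [28, -12, 0], "spin": 0, "jaw": 70},
    {"offset": [27, -10.5, 0], "spin": 0, "jaw": 70},
    {"offset": [0, 0, 25], "spin": 0, "jaw": 70},
    {"offset": [0, 0, 25], "spin": 0, "jaw": 70},
    {"offset": [0, 0, 20], "spin": 0, "jaw": 70},
    {"offset": [0, 0, 12], "spin": 0, "jaw": 70},
    {"offset": [0, 0, 0], "spin": 0, "jaw": 30},
    {"offset": [0, 0, 0], "spin": 0, "jaw": 30},
    {"offset": [0, 0, 0], "spin": 0, "jaw": 30},
    {"offset": [0, 0, 0], "spin": 0, "jaw": 30},
    {"offset": [0, 0, 0], "spin": 0, "jaw": 30},
    {"offset": [0, 0, 0], "spin": 0, "jaw": 30},
    {"offset": [0, 0, 0], "spin": 0, "jaw": 30},
  ],
  force=25,
)

```text
clock: 7.3
eef_pos: [557.6, 175.2, 183.6]
eef_rot: [-3.141, -0.001, 0.093]
wrist_force: [-0.9, -1.4, 6.0]
finger_gap: 40.0
```

```bash
python3 - <<'E'
from h import *
c=cam('wrist'); cv2.imwrite('pics/w2.png',c['color'])
need(sh(18,100,183)); print(tosh(manip.read_state()['eef_pos']))
E
```

```text
offset [-0.9  0.6  0.6] tcp [557.6 175.2 183.6] rot [-3.142e+00 -1.000e-03  9.300e-02] gap 40.0 F [-0.7 -0.3  7.2] t 7.3
[ 18.86082615 100.61354329 183.59980866]
```

View pics/w2.png

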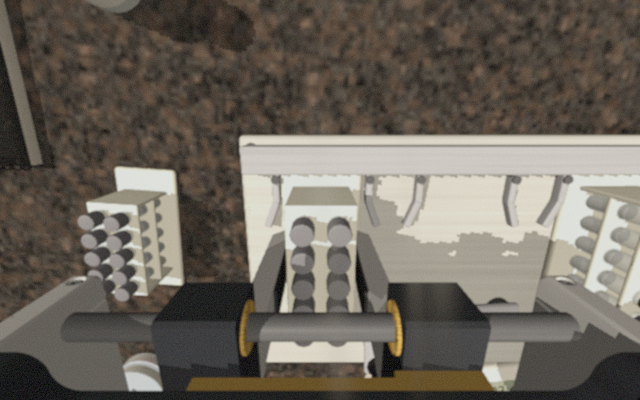

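Request:
drive_tool(
  rows=[
    {"offset": [-6, 0, 0], "spin": 0, "jaw": 30},
    {"offset": [-8, 0, 0], "spin": 0, "jaw": 30},
    {"offset": [-8, 0, 0], "spin": 0, "jaw": 30},
    {"offset": [-6, 0, 0], "spin": 0, "jaw": 30},
    {"offset": [0, 0, -10], "spin": 0, "jaw": 30},
    {"offset": [0, 0, -20], "spin": 0, "jaw": 30},
    {"offset": [0, 0, -30], "spin": 0, "jaw": 30},
    {"offset": [0, 0, -25], "spin": 0, "jaw": 30},
    {"offset": [0, 0, -10], "spin": 0, "jaw": 30},
    {"offset": [-4, 20, 0], "spin": 0, "jaw": 30},
    {"offset": [-7.5, 40, 0], "spin": 0, "jaw": 30},
    {"offset": [-7.5, 40, 0], "spin": 0, "jaw": 30},
    {"offset": [-7.5, 40, 0], "spin": 0, "jaw": 30},
    {"offset": [-7.5, 40, 0], "spin": 0, "jaw": 30},
    {"offset": [-7.5, 40, 0], "spin": 0, "jaw": 30},
  ],
)

```text
clock: 8.85
eef_pos: [507.7, -51.7, 276.9]
eef_rot: [-3.141, 0.002, 0.093]
wrist_force: [0.8, 0.1, -3.9]
finger_gap: 39.9
```

```bash
python3 - <<'E'
from h import *
need(sh(-114,-464,273)); 
E
```

```text
offset [-62.3 343.2   3.8] tcp [507.7 -51.7 276.9] rot [-3.141e+00  2.000e-03  9.300e-02] gap 39.9 F [ 0.8  0.1 -3.9] t 8.8
```

Request:
drive_tool(
  rows=[
    {"offset": [-7.2, 40, 0], "spin": 0, "jaw": 30},
    {"offset": [-7.2, 40, 0], "spin": 0, "jaw": 30},
    {"offset": [-7.2, 40, 0], "spin": 0, "jaw": 30},
    {"offset": [-7.2, 40, 0], "spin": 0, "jaw": 30},
    {"offset": [-7.2, 40, 0], "spin": 0, "jaw": 30},
    {"offset": [-7.2, 40, 0], "spin": 0, "jaw": 30},
    {"offset": [-7.2, 40, 0], "spin": 0, "jaw": 30},
    {"offset": [-7, 38, 0], "spin": 0, "jaw": 30},
    {"offset": [-5, 25, 0], "spin": 0, "jaw": 30},
    {"offset": [0, 0, 15], "spin": 0, "jaw": 30},
    {"offset": [0, 0, 30], "spin": 0, "jaw": 30},
    {"offset": [0, 0, 35], "spin": 0, "jaw": 30},
    {"offset": [0, 0, 30], "spin": 0, "jaw": 30},
    {"offset": [0, 0, 20], "spin": 0, "jaw": 30},
    {"offset": [0, 0, 10], "spin": 0, "jaw": 30},
    {"offset": [0, 0, 0], "spin": 0, "jaw": 30},
  ],
)

```text
clock: 10.45
eef_pos: [477.7, -396.8, 135.9]
eef_rot: [-3.139, 0.002, 0.093]
wrist_force: [-0.5, 0.1, -2.4]
finger_gap: 39.7
```

```bash
python3 - <<'E'
from h import *
need(sh(-114,-464,117)); c=cam('side');im=c['color'][280:400,150:350]; cv2.imwrite('pics/s1.png',cv2.resize(im,None,fx=3,fy=3,interpolation=2))
E
```

```text
offset [-0.4  2.5 18.9] tcp [ 477.7 -396.8  135.9] rot [-3.139e+00  2.000e-03  9.300e-02] gap 39.7 F [-0.5  0.1 -2.4] t 10.4
```

View pics/s1.png

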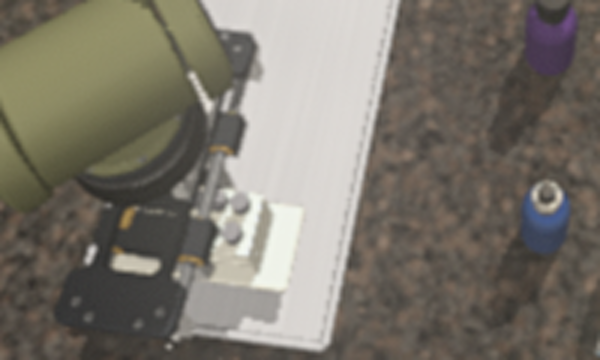

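Request:
drive_tool(
  rows=[
    {"offset": [0, 2, 8], "spin": 0, "jaw": 30},
    {"offset": [0, 0, 6], "spin": 0, "jaw": 30},
    {"offset": [0, 0, 4], "spin": 0, "jaw": 30},
    {"offset": [0, 0, 0], "spin": 0, "jaw": 30},
    {"offset": [0, 0, 0], "spin": 0, "jaw": 60},
    {"offset": [0, 0, 0], "spin": 0, "jaw": 60},
    {"offset": [0, 0, 0], "spin": 0, "jaw": 60},
    {"offset": [0, 0, -20], "spin": 0, "jaw": 60},
    {"offset": [0, 0, -40], "spin": 0, "jaw": 60},
    {"offset": [0, 0, -40], "spin": 0, "jaw": 60},
    {"offset": [0, 0, -40], "spin": 0, "jaw": 60},
    {"offset": [7, -37, 0], "spin": 0, "jaw": 60},
    {"offset": [7, -37, 0], "spin": 0, "jaw": 60},
    {"offset": [7, -37, 0], "spin": 0, "jaw": 60},
    {"offset": [7, -37, 0], "spin": 0, "jaw": 60},
    {"offset": [7, -37, 0], "spin": 0, "jaw": 60},
    {"offset": [7, -37, 0], "spin": 0, "jaw": 60},
    {"offset": [7, -37, 0], "spin": 0, "jaw": 60},
    {"offset": [7, -37, 0], "spin": 0, "jaw": 60},
  ],
)

```text
clock: 12.4
eef_pos: [506.6, -98.1, 260.1]
eef_rot: [3.141, -0.001, 0.093]
wrist_force: [0.2, -0.3, -0.1]
finger_gap: 60.1
```

```bash
python3 - <<'E'
from h import *
need(sh(-45,-96,185)) 
E
```

```text
offset [ 12.1 -70.9  75.1] tcp [506.6 -98.1 260.1] rot [ 3.141e+00 -1.000e-03  9.300e-02] gap 60.1 F [ 0.2 -0.3 -0.1] t 12.4
```

Request:
drive_tool(
  rows=[
    {"offset": [6, -35, 0], "spin": 0, "jaw": 40},
    {"offset": [6, -34, 0], "spin": 0, "jaw": 40},
    {"offset": [0, -2, 0], "spin": 0, "jaw": 40},
    {"offset": [0, 0, 25], "spin": 0, "jaw": 40},
    {"offset": [0, 0, 25], "spin": 0, "jaw": 40},
    {"offset": [0, 0, 15], "spin": 0, "jaw": 40},
    {"offset": [0, 0, 10], "spin": 0, "jaw": 40},
    {"offset": [0, 0, 0], "spin": 0, "jaw": 6},
    {"offset": [0, 0, 0], "spin": 0, "jaw": 6},
    {"offset": [0, 0, 0], "spin": 0, "jaw": 6},
    {"offset": [0, 0, 0], "spin": 0, "jaw": 6},
    {"offset": [0, 0, 0], "spin": 0, "jaw": 6},
    {"offset": [0, 0, 0], "spin": 0, "jaw": 6},
  ],
  force=12,
)

```text
clock: 13.7
eef_pos: [512.2, -27.3, 185.5]
eef_rot: [-3.141, -0.001, 0.093]
wrist_force: [-0.6, 6.2, 3.2]
finger_gap: 13.6
```

Request:
drive_tool(
  rows=[
    {"offset": [-9.3, 0.9, 0], "spin": 0, "jaw": 6},
    {"offset": [-9.0, 2.8, 0], "spin": 0, "jaw": 6},
    {"offset": [-8.2, 4.5, 0], "spin": 0, "jaw": 6},
    {"offset": [-7.2, 6.0, 0], "spin": 0, "jaw": 6},
    {"offset": [-5.8, 7.4, 0], "spin": 0, "jaw": 6},
    {"offset": [-4.3, 8.4, 0], "spin": 0, "jaw": 6},
    {"offset": [-2.5, 9.0, 0], "spin": 0, "jaw": 6},
    {"offset": [-0.7, 9.4, 0], "spin": 0, "jaw": 6},
    {"offset": [0, 0, 0], "spin": 0, "jaw": 6},
    {"offset": [0, 0, 0], "spin": 0, "jaw": 40},
    {"offset": [0, 0, 0], "spin": 0, "jaw": 40},
    {"offset": [0, 0, -20], "spin": 0, "jaw": 70},
    {"offset": [0, 0, -30], "spin": 0, "jaw": 70},
    {"offset": [0, 0, -30], "spin": 0, "jaw": 70},
    {"offset": [28, -12, 0], "spin": 0, "jaw": 70},
    {"offset": [28, -12, 0], "spin": 0, "jaw": 70},
    {"offset": [28, -12, 0], "spin": 0, "jaw": 70},
    {"offset": [27, -9, 0], "spin": 0, "jaw": 70},
    {"offset": [0, 0, 0], "spin": 0, "jaw": 70},
  ],
)

```text
clock: 15.6
eef_pos: [577.9, -23.7, 264.2]
eef_rot: [-3.141, -0.001, 0.095]
wrist_force: [0.4, -0.7, -0.8]
finger_gap: 69.8
```

```bash
python3 - <<'E'
from h import *
need(sh(18,-100,183.5)); c=cam('wrist'); im=c['color'].copy()
for p in [sh(-92,-143,111),sh(-45,-143,83),sh(18,-100,138),sh(-24,-120,122),sh(-24,-80,122)]:
    cv2.drawMarker(im,tuple(proj(c,p).round().astype(int).tolist()),(0,0,255),0,12)
cv2.imwrite('pics/w3.png',im)
E
```

```text
offset [-2.7  0.7 80.7] tcp [577.9 -23.7 264.2] rot [-3.141e+00 -1.000e-03  9.500e-02] gap 69.8 F [ 0.4 -0.7 -0.8] t 15.6
```

View pics/w3.png

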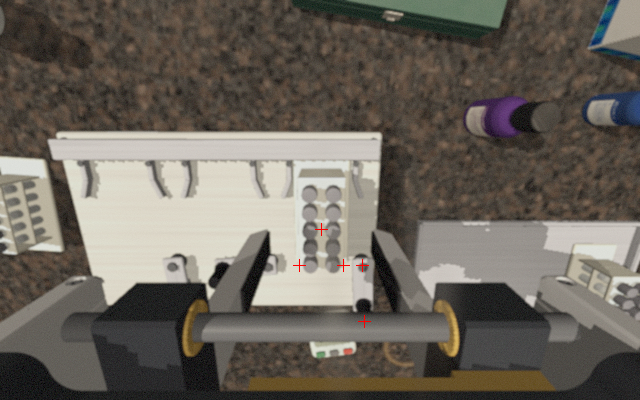

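Request:
drive_tool(
  rows=[
    {"offset": [-2.5, 0.7, 25], "spin": 0, "jaw": 70},
    {"offset": [0, 0, 25], "spin": 0, "jaw": 70},
    {"offset": [0, 0, 19], "spin": 0, "jaw": 70},
    {"offset": [0, 0, 12], "spin": 0, "jaw": 70},
    {"offset": [0, 0, 0], "spin": 0, "jaw": 30},
    {"offset": [0, 0, 0], "spin": 0, "jaw": 30},
    {"offset": [0, 0, 0], "spin": 0, "jaw": 30},
    {"offset": [0, 0, 0], "spin": 0, "jaw": 30},
    {"offset": [0, 0, 0], "spin": 0, "jaw": 30},
    {"offset": [0, 0, 0], "spin": 0, "jaw": 30},
    {"offset": [-6, 0, 0], "spin": 0, "jaw": 30},
    {"offset": [-8, 0, 0], "spin": 0, "jaw": 30},
    {"offset": [-8, 0, 0], "spin": 0, "jaw": 30},
    {"offset": [-6, 0, 0], "spin": 0, "jaw": 30},
    {"offset": [0, 0, 0], "spin": 0, "jaw": 30},
  ],
  force=25,
)

```text
clock: 17.15
eef_pos: [545.4, -29.0, 184.6]
eef_rot: [3.141, -0.001, 0.092]
wrist_force: [-2.9, -0.5, 10.6]
finger_gap: 39.5
```

```bash
python3 - <<'E'
from h import *
need(sh(-114,-294,273)); 
E
```

```text
offset [-101.7  192.4  -88.5] tcp [545.4 -29.  184.6] rot [ 3.141e+00 -1.000e-03  9.200e-02] gap 39.5 F [-2.9 -0.5 10.6] t 17.1
```

Request:
drive_tool(
  rows=[
    {"offset": [0, 0, -10], "spin": 0, "jaw": 30},
    {"offset": [0, 0, -20], "spin": 0, "jaw": 30},
    {"offset": [0, 0, -25], "spin": 0, "jaw": 30},
    {"offset": [0, 0, -15], "spin": 0, "jaw": 30},
    {"offset": [-10, 20, 0], "spin": 0, "jaw": 30},
    {"offset": [-18, 34, 0], "spin": 0, "jaw": 30},
    {"offset": [-18, 34, 0], "spin": 0, "jaw": 30},
    {"offset": [-18, 34, 0], "spin": 0, "jaw": 30},
    {"offset": [-18, 34, 0], "spin": 0, "jaw": 30},
    {"offset": [-12, 24, 0], "spin": 0, "jaw": 30},
    {"offset": [-7.5, 12, 0], "spin": 0, "jaw": 30},
    {"offset": [0, 0, 20], "spin": 0, "jaw": 30},
    {"offset": [0, 0, 30], "spin": 0, "jaw": 30},
    {"offset": [0, 0, 35], "spin": 0, "jaw": 30},
    {"offset": [0, 0, 25], "spin": 0, "jaw": 30},
    {"offset": [0, 0, 10], "spin": 0, "jaw": 30},
    {"offset": [0, 0, 0], "spin": 0, "jaw": 30},
  ],
)

```text
clock: 18.85
eef_pos: [462.2, -228.9, 132.9]
eef_rot: [-3.14, 0.002, 0.093]
wrist_force: [-0.1, 0.4, -2.8]
finger_gap: 39.8
```

```bash
python3 - <<'E'
from h import *
need(sh(-114,-294,117.5)); 
E
```

```text
offset [-0.5  1.1 15.4] tcp [ 462.2 -228.9  132.9] rot [-3.14e+00  2.00e-03  9.30e-02] gap 39.8 F [-0.1  0.4 -2.8] t 18.9
```

Request:
drive_tool(
  rows=[
    {"offset": [0, 1, 8], "spin": 0, "jaw": 30},
    {"offset": [0, 0, 5], "spin": 0, "jaw": 30},
    {"offset": [0, 0, 2.5], "spin": 0, "jaw": 30},
    {"offset": [0, 0, 0], "spin": 0, "jaw": 30},
    {"offset": [0, 0, 0], "spin": 0, "jaw": 60},
    {"offset": [0, 0, 0], "spin": 0, "jaw": 60},
    {"offset": [0, 0, 0], "spin": 0, "jaw": 60},
    {"offset": [0, 0, -20], "spin": 0, "jaw": 60},
    {"offset": [0, 0, -40], "spin": 0, "jaw": 60},
    {"offset": [0, 0, -40], "spin": 0, "jaw": 60},
    {"offset": [0, 0, -30], "spin": 0, "jaw": 60},
    {"offset": [5, -35, 0], "spin": 0, "jaw": 40},
    {"offset": [6, -40, 0], "spin": 0, "jaw": 40},
    {"offset": [6, -40, 0], "spin": 0, "jaw": 40},
    {"offset": [5, -34, 0], "spin": 0, "jaw": 40},
    {"offset": [0, 0, 0], "spin": 0, "jaw": 40},
    {"offset": [0, 0, 0], "spin": 0, "jaw": 40},
  ],
)

```text
clock: 20.55
eef_pos: [470.7, -79.7, 248.5]
eef_rot: [3.141, -0.001, 0.094]
wrist_force: [-0.1, 0.1, 0.1]
finger_gap: 40.2
```

```bash
python3 - <<'E'
from h import *
need(sh(-92,-144,185)); c=cam('side'); W=cloud(c)
cv2.imwrite('pics/s2.png',cv2.resize(c['color'][130:400,150:450],None,fx=2.2,fy=2.2,interpolation=2))
for t in ['button_left_knob']:
    for d in finder.find_in('side',t)[:5]: print(t,round(d['p'],2),d['uv'],tosh(onz(c,d['uv'],102)).round(1))
E
```

```text
offset [-0.9 -1.3 63.5] tcp [470.7 -79.7 248.5] rot [ 3.141e+00 -1.000e-03  9.400e-02] gap 40.2 F [-0.1  0.1  0.1] t 20.6
button_left_knob 0.54 [281.4, 163.6] [-72.3  42.8 102. ]
```

View pics/s2.png

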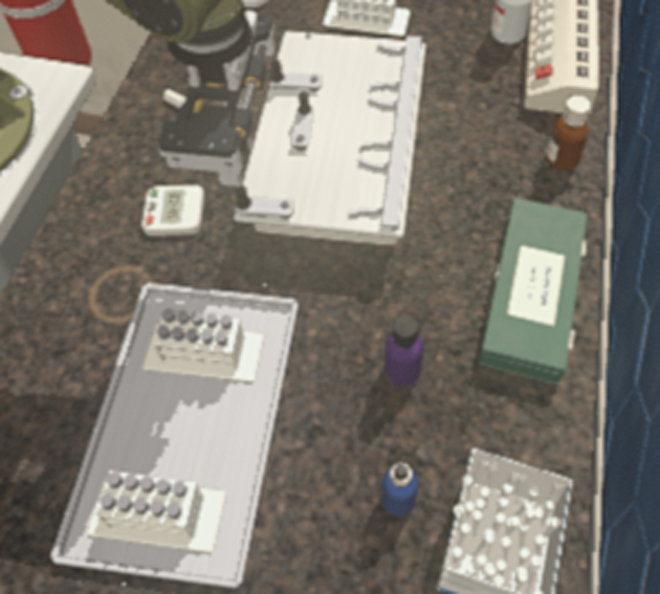

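Request:
drive_tool(
  rows=[
    {"offset": [-1, -1, 25], "spin": 0, "jaw": 40},
    {"offset": [0, 0, 20], "spin": 0, "jaw": 40},
    {"offset": [0, 0, 12], "spin": 0, "jaw": 40},
    {"offset": [0, 0, 6.5], "spin": 0, "jaw": 40},
    {"offset": [0, 0, 0], "spin": 0, "jaw": 6},
    {"offset": [0, 0, 0], "spin": 0, "jaw": 6},
    {"offset": [0, 0, 0], "spin": 0, "jaw": 6},
    {"offset": [0, 0, 0], "spin": 0, "jaw": 6},
    {"offset": [0, 0, 0], "spin": 0, "jaw": 6},
    {"offset": [0.7, -9.4, 0], "spin": 0, "jaw": 6},
    {"offset": [2.5, -9.0, 0], "spin": 0, "jaw": 6},
    {"offset": [4.3, -8.4, 0], "spin": 0, "jaw": 6},
    {"offset": [5.8, -7.4, 0], "spin": 0, "jaw": 6},
    {"offset": [7.2, -6.0, 0], "spin": 0, "jaw": 6},
    {"offset": [8.2, -4.5, 0], "spin": 0, "jaw": 6},
    {"offset": [9.0, -2.8, 0], "spin": 0, "jaw": 6},
    {"offset": [9.3, -0.9, 0], "spin": 0, "jaw": 6},
    {"offset": [1, 0, 0], "spin": 0, "jaw": 6},
    {"offset": [0, 0, 0], "spin": 0, "jaw": 6},
  ],
  force=12,
)

```text
clock: 22.55
eef_pos: [512.6, -26.8, 184.1]
eef_rot: [3.14, 0.004, 0.093]
wrist_force: [-8.3, -11.7, 4.8]
finger_gap: 13.8
```

```bash
python3 - <<'E'
from h import *
need(sh(-45,4,240)); print(tosh(manip.read_state()['eef_pos']))
E
```

```text
offset [  -0.5 -100.4  -56. ] tcp [512.6 -26.8 184.1] rot [3.14  0.004 0.093] gap 13.8 F [ -8.3 -11.7   4.8] t 22.6
[-44.6247439  -96.42695017 184.09578374]
```

Request:
drive_tool(
  rows=[
    {"offset": [0, 0, 0], "spin": 0, "jaw": 40},
    {"offset": [0, 0, 0], "spin": 0, "jaw": 40},
    {"offset": [0, 0, -25], "spin": 0, "jaw": 40},
    {"offset": [0, 0, -20], "spin": 0, "jaw": 40},
    {"offset": [0, -35, 0], "spin": 0, "jaw": 40},
    {"offset": [0, -40, 0], "spin": 0, "jaw": 40},
    {"offset": [0, -25, 0], "spin": 0, "jaw": 40},
    {"offset": [0, 0, 0], "spin": 0, "jaw": 40},
    {"offset": [0, 0, 20], "spin": 0, "jaw": 40},
    {"offset": [0, 0, 15], "spin": 0, "jaw": 40},
    {"offset": [0, 0, 10], "spin": 0, "jaw": 40},
    {"offset": [0, 0, 0], "spin": 0, "jaw": 6},
    {"offset": [0, 0, 0], "spin": 0, "jaw": 6},
    {"offset": [0, 0, 0], "spin": 0, "jaw": 6},
    {"offset": [0, 0, 0], "spin": 0, "jaw": 6},
    {"offset": [0, 0, 0], "spin": 0, "jaw": 6},
  ],
)

```text
clock: 24.15
eef_pos: [503.9, 72.6, 185.3]
eef_rot: [3.141, -0.001, 0.093]
wrist_force: [0.8, -6.3, 1.1]
finger_gap: 13.7
```

Request:
drive_tool(
  rows=[
    {"offset": [-9.3, 0.9, 0], "spin": 0, "jaw": 6},
    {"offset": [-9.0, 2.8, 0], "spin": 0, "jaw": 6},
    {"offset": [-8.2, 4.5, 0], "spin": 0, "jaw": 6},
    {"offset": [-7.2, 6.0, 0], "spin": 0, "jaw": 6},
    {"offset": [-5.8, 7.4, 0], "spin": 0, "jaw": 6},
    {"offset": [-4.3, 8.4, 0], "spin": 0, "jaw": 6},
    {"offset": [-2.5, 9.0, 0], "spin": 0, "jaw": 6},
    {"offset": [-0.7, 9.4, 0], "spin": 0, "jaw": 6},
    {"offset": [0, 0, 0], "spin": 0, "jaw": 6},
    {"offset": [0, 0, 0], "spin": 0, "jaw": 40},
    {"offset": [0, 0, 0], "spin": 0, "jaw": 40},
    {"offset": [0, 0, -25], "spin": 0, "jaw": 40},
    {"offset": [0, 0, -20], "spin": 0, "jaw": 40},
    {"offset": [0, -35, 0], "spin": 0, "jaw": 40},
    {"offset": [0, -40, 0], "spin": 0, "jaw": 40},
    {"offset": [0, -25, 0], "spin": 0, "jaw": 40},
    {"offset": [0, 0, 0], "spin": 0, "jaw": 40},
  ],
)

```text
clock: 25.85
eef_pos: [451.6, 122.4, 229.6]
eef_rot: [-3.141, 0.0, 0.096]
wrist_force: [-0.3, 0.8, 0.3]
finger_gap: 40.0
```

```bash
python3 - <<'E'
from h import *
need(sh(-92,55.5,185)); 
E
```

```text
offset [-0.4  2.3 44.6] tcp [451.6 122.4 229.6] rot [-3.141  0.     0.096] gap 40.0 F [-0.3  0.8  0.3] t 25.9
```

Request:
drive_tool(
  rows=[
    {"offset": [-0.5, 2, 20], "spin": 0, "jaw": 40},
    {"offset": [0, 0, 15], "spin": 0, "jaw": 40},
    {"offset": [0, 0, 9.5], "spin": 0, "jaw": 40},
    {"offset": [0, 0, 0], "spin": 0, "jaw": 6},
    {"offset": [0, 0, 0], "spin": 0, "jaw": 6},
    {"offset": [0, 0, 0], "spin": 0, "jaw": 6},
    {"offset": [0, 0, 0], "spin": 0, "jaw": 6},
    {"offset": [0, 0, 0], "spin": 0, "jaw": 6},
    {"offset": [0.7, -9.4, 0], "spin": 0, "jaw": 6},
    {"offset": [2.5, -9.0, 0], "spin": 0, "jaw": 6},
    {"offset": [4.3, -8.4, 0], "spin": 0, "jaw": 6},
    {"offset": [5.8, -7.4, 0], "spin": 0, "jaw": 6},
    {"offset": [7.2, -6.0, 0], "spin": 0, "jaw": 6},
    {"offset": [8.2, -4.5, 0], "spin": 0, "jaw": 6},
    {"offset": [9.0, -2.8, 0], "spin": 0, "jaw": 6},
    {"offset": [9.3, -0.9, 0], "spin": 0, "jaw": 6},
    {"offset": [1, 0, 0], "spin": 0, "jaw": 6},
    {"offset": [0, 0, 0], "spin": 0, "jaw": 6},
  ],
)

```text
clock: 27.65
eef_pos: [495.9, 171.8, 185.1]
eef_rot: [-3.139, -0.001, 0.093]
wrist_force: [-0.5, 7.6, 0.7]
finger_gap: 13.6
```

```bash
cat >> h.py <<'E'
def newrack(c):
    W=cloud(c); X,Y,Z=W[...,0],W[...,1],W[...,2]
    b=blob(W,(X>350)&(X<680)&(Y>255)&(Y<450)&(Z>-20)&(Z<22)&(c['color'].max(-1)>110),2); return rect(W[b])
E
python3 - <<'E'
from h import *
print(tosh(manip.read_state()['eef_pos']),manip.read_state()['finger_gap']); c=cam('top'); print(newrack(c)); cv2.imwrite('pics/top1.png',cv2.resize(c['color'][150:300,150:390],None,fx=3,fy=3,interpolation=2))
E
```

```text
[-42.89584449 102.89174195 185.11480625] 13.570567333159566
(array([553.6, 272.9]), array([167.3,  42.7]), 57.7)
```

View pics/top1.png

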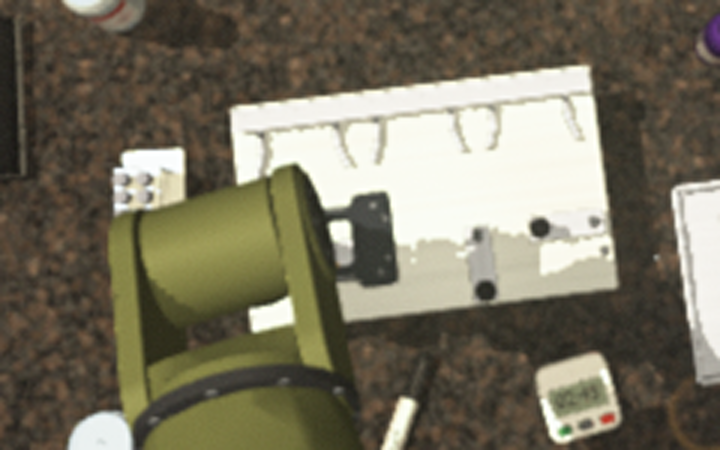

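Request:
drive_tool(
  rows=[
    {"offset": [0, 0, 0], "spin": 0, "jaw": 40},
    {"offset": [0, 0, 0], "spin": 0, "jaw": 40},
    {"offset": [0, 0, -25], "spin": 0, "jaw": 70},
    {"offset": [0, 0, -40], "spin": 0, "jaw": 70},
    {"offset": [0, 0, -35], "spin": 0, "jaw": 70},
    {"offset": [0, -40, 0], "spin": 0, "jaw": 70},
    {"offset": [0, -40, 0], "spin": 0, "jaw": 70},
    {"offset": [0, -30, 0], "spin": 0, "jaw": 70},
    {"offset": [0, 0, 0], "spin": 0, "jaw": 70},
  ],
)

```text
clock: 28.6
eef_pos: [484.5, 283.0, 284.9]
eef_rot: [-3.141, -0.0, 0.096]
wrist_force: [0.5, -1.2, -0.4]
finger_gap: 70.2
```

```bash
python3 - <<'E'
from h import *
need(sh(0,0,285))
c=cam('wrist'); W=cloud(c); X,Y,Z=W[...,0],W[...,1],W[...,2]
A=(X>400)&(X<680)&(Y>255)&(Y<450)
for lo,hi in [(1,12),(1,80),(46,58),(58,80)]:
    b=A&(Z>lo)&(Z<hi)
    if lo>40: print(lo,b.sum(),rect(W[b]) if b.sum()>20 else 0)
    else: b=blob(W,b,3); print(lo,hi,rect(W[b]))
m=blob(W,A&(c['color'].min(-1)>100),3); print('white',rect(W[m&(Z<12)]))
im=c['color'].copy(); cv2.imwrite('pics/w4.png',im)
E
```

```text
offset [ 4.330e+01  2.148e+02 -2.000e-01] tcp [484.5 283.  284.9] rot [-3.141 -0.     0.096] gap 70.2 F [ 0.5 -1.2 -0.4] t 28.6
1 12 (array([532. , 322.4]), array([123.9,  56.2]), 2.2)
1 80 (array([531.9, 322.6]), array([124. ,  56.2]), 2.0)
46 1530 (array([531.8, 322.5]), array([84.1, 40. ]), 1.8)
58 1207 (array([532.1, 322.4]), array([74.4, 31.3]), 1.6)
white (array([531.5, 323.8]), array([127.7,  58.7]), 1.5)
```

View pics/w4.png

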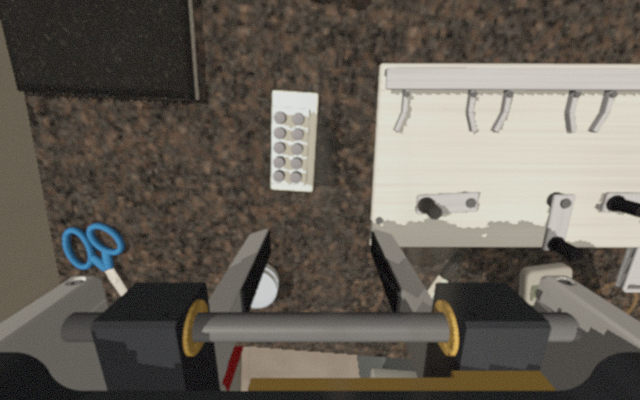

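Request:
drive_tool(
  rows=[
    {"offset": [25, -17, 0], "spin": 0, "jaw": 70},
    {"offset": [26, -17.8, 0], "spin": 0, "jaw": 70},
    {"offset": [0, 0, 20], "spin": 3.3, "jaw": 70},
    {"offset": [0, 0, 40], "spin": 0, "jaw": 70},
    {"offset": [0, 0, 40], "spin": 0, "jaw": 70},
    {"offset": [0, 0, 35], "spin": 0, "jaw": 70},
    {"offset": [0, 0, 22], "spin": 0, "jaw": 70},
    {"offset": [0, 0, 14], "spin": 0, "jaw": 70},
    {"offset": [0, 0, 0], "spin": 0, "jaw": 70},
  ],
)

```text
clock: 29.55
eef_pos: [532.3, 318.7, 112.6]
eef_rot: [3.14, 0.002, 0.034]
wrist_force: [0.9, -0.8, -0.0]
finger_gap: 69.7
```

```bash
python3 - <<'E'
from h import *
need([532,322.4,113.5])
E
```

```text
offset [-0.2 -3.7 -0.9] tcp [532.3 318.7 112.6] rot [3.14e+00 2.00e-03 3.40e-02] gap 69.7 F [ 0.9 -0.8 -0. ] t 29.6
```

Request:
drive_tool(
  rows=[
    {"offset": [0, -3.7, -1], "spin": 0, "jaw": 70},
    {"offset": [0, 0, 0], "spin": 0, "jaw": 30},
    {"offset": [0, 0, 0], "spin": 0, "jaw": 30},
    {"offset": [0, 0, 0], "spin": 0, "jaw": 30},
    {"offset": [0, 0, 0], "spin": 0, "jaw": 30},
    {"offset": [0, 0, 0], "spin": 0, "jaw": 30},
    {"offset": [0, 0, 0], "spin": 0, "jaw": 30},
    {"offset": [0, 0, -10], "spin": 0, "jaw": 30},
    {"offset": [0, 0, -25], "spin": 0, "jaw": 30},
    {"offset": [0, 0, -35], "spin": 0, "jaw": 30},
    {"offset": [0, 0, -35], "spin": 0, "jaw": 30},
    {"offset": [0, 0, -30], "spin": 0, "jaw": 30},
    {"offset": [0, 0, -15], "spin": -3.3, "jaw": 30},
    {"offset": [0, 0, 0], "spin": 0, "jaw": 30},
  ],
  force=25,
)

```text
clock: 30.95
eef_pos: [532.6, 323.6, 267.8]
eef_rot: [-3.14, -0.004, 0.094]
wrist_force: [-0.6, -0.9, -3.3]
finger_gap: 39.9
```

```bash
python3 - <<'E'
from h import *
need(sh(-37,0,264))
E
```

```text
offset [-45.  250.6   3.2] tcp [532.6 323.6 267.8] rot [-3.14  -0.004  0.094] gap 39.9 F [-0.6 -0.9 -3.3] t 30.9
```

Request:
drive_tool(
  rows=[
    {"offset": [-4, 20, 0], "spin": 0, "jaw": 30},
    {"offset": [-6.5, 36, 0], "spin": 0, "jaw": 30},
    {"offset": [-6.5, 36, 0], "spin": 0, "jaw": 30},
    {"offset": [-6.5, 36, 0], "spin": 0, "jaw": 30},
    {"offset": [-6.5, 36, 0], "spin": 0, "jaw": 30},
    {"offset": [-6.5, 36, 0], "spin": 0, "jaw": 30},
    {"offset": [-5, 30, 0], "spin": 0, "jaw": 30},
    {"offset": [-3.5, 20.6, 0], "spin": 0, "jaw": 30},
    {"offset": [0, 0, 15], "spin": 0, "jaw": 30},
    {"offset": [0, 0, 25], "spin": 0, "jaw": 30},
    {"offset": [0, 0, 18], "spin": 0, "jaw": 30},
    {"offset": [0, 0, 8], "spin": 0, "jaw": 30},
    {"offset": [0, 0, 0], "spin": 0, "jaw": 30},
  ],
)

```text
clock: 32.25
eef_pos: [510.1, 69.7, 197.8]
eef_rot: [-3.142, 0.003, 0.092]
wrist_force: [-0.3, -0.3, -2.2]
finger_gap: 39.7
```

```bash
python3 - <<'E'
from h import *
need(sh(-37,0,184))
c=cam('wrist'); cv2.imwrite('pics/w5.png',c['color'])
W=cloud(c); S=(W-O)@Rz(yaw); 
b=blob(W,(abs(S[...,1])<40)&(S[...,0]<60)&(S[...,0]>0)&(S[...,2]>79)&(S[...,2]<92),2)
print('foot rear part sh',S[b].min(0).round(1),S[b].max(0).round(1),rect(S[b]),np.median(S[b][:,2]))
E
```

```text
offset [ 1.2 -0.1 13.8] tcp [510.1  69.7 197.8] rot [-3.142e+00  3.000e-03  9.200e-02] gap 39.7 F [-0.3 -0.3 -2.2] t 32.2
foot rear part sh [nan nan nan] [nan nan nan] (array([ 9.4, -2.9]), array([58.6, 23.8]), 85.8) nan
```

View pics/w5.png

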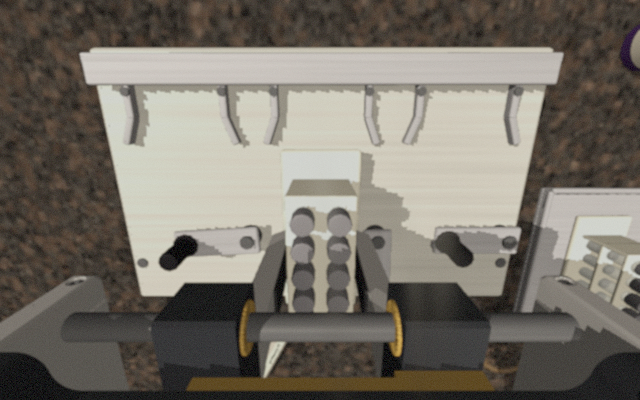

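Request:
drive_tool(
  rows=[
    {"offset": [1, 0, 7], "spin": 0, "jaw": 30},
    {"offset": [0, 0, 4], "spin": 0, "jaw": 30},
    {"offset": [0, 0, 2.5], "spin": 0, "jaw": 30},
    {"offset": [0, 0, 0], "spin": 0, "jaw": 30},
    {"offset": [5, 0, 0], "spin": 0, "jaw": 30},
    {"offset": [6, 0, 0], "spin": 0, "jaw": 30},
    {"offset": [6, 0, 0], "spin": 0, "jaw": 30},
    {"offset": [6, 0, 0], "spin": 0, "jaw": 30},
    {"offset": [5, 0, 0], "spin": 0, "jaw": 30},
    {"offset": [0, 0, 0], "spin": 0, "jaw": 30},
  ],
)

```text
clock: 33.3
eef_pos: [540.1, 72.4, 185.5]
eef_rot: [-3.142, -0.0, 0.093]
wrist_force: [-0.5, 0.0, -3.0]
finger_gap: 39.6
```

```bash
python3 - <<'E'
from h import *
need(sh(18,0,184))
E
```

```text
offset [26.1 -0.2  1.5] tcp [540.1  72.4 185.5] rot [-3.142 -0.     0.093] gap 39.6 F [-0.5  0.  -3. ] t 33.3
```

Request:
drive_tool(
  rows=[
    {"offset": [0, 0, 1.3], "spin": 0, "jaw": 30},
    {"offset": [0, 0, 0], "spin": 0, "jaw": 30},
    {"offset": [5, 0, 0], "spin": 0, "jaw": 30},
    {"offset": [5, 0, 0], "spin": 0, "jaw": 30},
    {"offset": [5, 0, 0], "spin": 0, "jaw": 30},
    {"offset": [4, 0, 0], "spin": 0, "jaw": 30},
    {"offset": [3, 0, 0], "spin": 0, "jaw": 30},
    {"offset": [2, 0, 0], "spin": 0, "jaw": 30},
    {"offset": [0, 0, 0], "spin": 0, "jaw": 30},
  ],
)

```text
clock: 34.2
eef_pos: [563.5, 74.6, 185.5]
eef_rot: [3.142, -0.001, 0.093]
wrist_force: [-5.5, -0.3, 9.2]
finger_gap: 40.1
```

Request:
drive_tool(
  rows=[
    {"offset": [1.5, 0, 0], "spin": 0, "jaw": 30},
    {"offset": [1.5, 0, 0], "spin": 0, "jaw": 30},
    {"offset": [0, 0, 0], "spin": 0, "jaw": 30},
  ],
)

```text
clock: 34.5
eef_pos: [565.3, 74.7, 185.2]
eef_rot: [3.142, 0.003, 0.093]
wrist_force: [-17.2, -1.6, 16.1]
finger_gap: 39.8
```

Request:
drive_tool(
  rows=[
    {"offset": [0, 0, 0], "spin": 0, "jaw": 60},
    {"offset": [0, 0, 0], "spin": 0, "jaw": 60},
    {"offset": [0, 0, 0], "spin": 0, "jaw": 60},
    {"offset": [0, 0, -20], "spin": 0, "jaw": 60},
    {"offset": [0, 0, -35], "spin": 0, "jaw": 60},
    {"offset": [0, 0, -30], "spin": 0, "jaw": 60},
    {"offset": [-28, 11, 0], "spin": 0, "jaw": 60},
    {"offset": [-28, 11, 0], "spin": 0, "jaw": 40},
    {"offset": [-28, 11, 0], "spin": 0, "jaw": 40},
    {"offset": [-26, 11, 0], "spin": 0, "jaw": 40},
    {"offset": [0, 0, 0], "spin": 0, "jaw": 40},
  ],
)

```text
clock: 35.6
eef_pos: [459.2, 20.0, 269.6]
eef_rot: [3.141, -0.0, 0.092]
wrist_force: [-0.1, 0.3, -0.0]
finger_gap: 39.7
```

```bash
python3 - <<'E'
from h import *
need(sh(-92,-44.5,185))
c=cam('wrist'); cv2.imwrite('pics/w6.png',c['color'])
W=cloud(c); S=(W-O)@Rz(yaw)
for lo,hi in [(118,126),(128,150)]:
    b=blob(W,(abs(S[...,1])<40)&(S[...,0]<80)&(S[...,0]>-40)&(S[...,2]>lo)&(S[...,2]<hi),2); q=S[b]; q=q[~np.isnan(q[:,0])]
    print(lo,rect(q),np.median(q[:,2]))
E
```

```text
offset [ 1.4 -0.4 84.6] tcp [459.2  20.  269.6] rot [ 3.141 -0.     0.092] gap 39.7 F [-0.1  0.3 -0. ] t 35.6
118 (array([18.2,  5.9]), array([52.7, 97.2]), 89.8) 121.59557261564979
128 (array([45.9,  8.4]), array([11.4, 11.6]), 83.3) 137.05311850450124
```

View pics/w6.png

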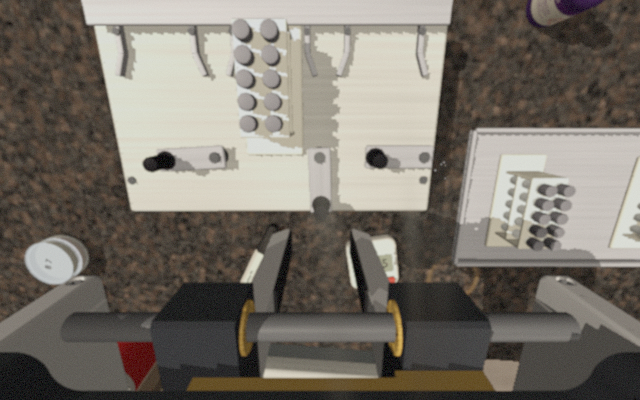

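Request:
drive_tool(
  rows=[
    {"offset": [1, 0, 30], "spin": 0, "jaw": 40},
    {"offset": [0, 0, 30], "spin": 0, "jaw": 40},
    {"offset": [0, 0, 17], "spin": 0, "jaw": 40},
    {"offset": [0, 0, 7.5], "spin": 0, "jaw": 40},
    {"offset": [0, 0, 0], "spin": 0, "jaw": 6},
    {"offset": [0, 0, 0], "spin": 0, "jaw": 6},
    {"offset": [0, 0, 0], "spin": 0, "jaw": 6},
    {"offset": [0, 0, 0], "spin": 0, "jaw": 6},
    {"offset": [0, 0, 0], "spin": 0, "jaw": 6},
    {"offset": [0.7, -9.4, 0], "spin": 0, "jaw": 6},
    {"offset": [2.5, -9.0, 0], "spin": 0, "jaw": 6},
    {"offset": [4.3, -8.4, 0], "spin": 0, "jaw": 6},
    {"offset": [5.8, -7.4, 0], "spin": 0, "jaw": 6},
    {"offset": [7.2, -6.0, 0], "spin": 0, "jaw": 6},
    {"offset": [8.2, -4.5, 0], "spin": 0, "jaw": 6},
    {"offset": [9.0, -2.8, 0], "spin": 0, "jaw": 6},
    {"offset": [9.3, -0.9, 0], "spin": 0, "jaw": 6},
    {"offset": [1, 0, 0], "spin": 0, "jaw": 6},
    {"offset": [0, 0, 0], "spin": 0, "jaw": 6},
  ],
  force=12,
)

```text
clock: 37.55
eef_pos: [504.8, 73.0, 184.1]
eef_rot: [3.14, 0.004, 0.093]
wrist_force: [-7.9, -13.8, 5.7]
finger_gap: 13.3
```

```bash
python3 - <<'E'
from h import *
need(sh(-45,4,185))
E
```

```text
offset [-1.9 -0.3 -0.9] tcp [504.8  73.  184.1] rot [3.14  0.004 0.093] gap 13.3 F [ -7.9 -13.8   5.7] t 37.5
```

Fully across, against its stop. Release, retreat, and check.

Request:
drive_tool(
  rows=[
    {"offset": [0, 0, 0], "spin": 0, "jaw": 40},
    {"offset": [0, 0, 0], "spin": 0, "jaw": 40},
    {"offset": [0, 0, -25], "spin": 0, "jaw": 40},
    {"offset": [0, 0, -40], "spin": 0, "jaw": 40},
    {"offset": [0, 0, -40], "spin": 0, "jaw": 40},
    {"offset": [-30, 0, 0], "spin": 0, "jaw": 40},
    {"offset": [-40, 0, 0], "spin": 0, "jaw": 40},
    {"offset": [-40, 0, 0], "spin": 0, "jaw": 40},
    {"offset": [-10, 0, 0], "spin": 0, "jaw": 40},
    {"offset": [0, 0, 0], "spin": 0, "jaw": 40},
  ],
)

```text
clock: 38.55
eef_pos: [385.5, 62.8, 290.3]
eef_rot: [-3.141, -0.001, 0.093]
wrist_force: [0.6, -0.1, -0.3]
finger_gap: 40.3
```

```bash
python3 - <<'E'
from h import *
c=cam('top'); im=c['color'].copy()
W=cloud(c); S=(W-O)@Rz(yaw)
b=(abs(S[...,1])<45)&(S[...,0]<75)&(S[...,0]>-45)&(S[...,2]>110)&(S[...,2]<150); q=S[b]; print('new rack upper',rect(q),q[:,2].max())
for n,y in [('left',100),('mid',0),('right',-100)]:
    for p in [sh(-45,y+4,102),sh(-45,y-43,83)]:
        u,v=proj(c,p)-[150,110]; cv2.drawMarker(im[110:290,150:480],(int(round(u)),int(round(v))),(0,0,255),0,5,1)
T=np.array([469.5,-314.9,0]); Q=(W-T)@Rz(yaw)
for y in (-85,85):
    b=(abs(Q[...,1]-y)<50)&(abs(Q[...,0])<90)&(Q[...,2]>40)&(Q[...,2]<90); q=Q[b]; print('tray rack',rect(q),np.percentile(q[:,2],95))
cv2.imwrite('pics/top2.png',cv2.resize(im[110:290,150:480],None,fx=2.4,fy=2.4,interpolation=2))
E
```

```text
new rack upper (array([7.9, 0.5]), array([ 40.2, 103.3]), 89.8) 142.59668832753005
tray rack (array([ -2.8, -82.8]), array([39.6, 83.9]), 88.8) 72.69383379759478
tray rack (array([ 0.3, 85.4]), array([40.9, 83.7]), 89.8) 72.59549266662239
```

View pics/top2.png

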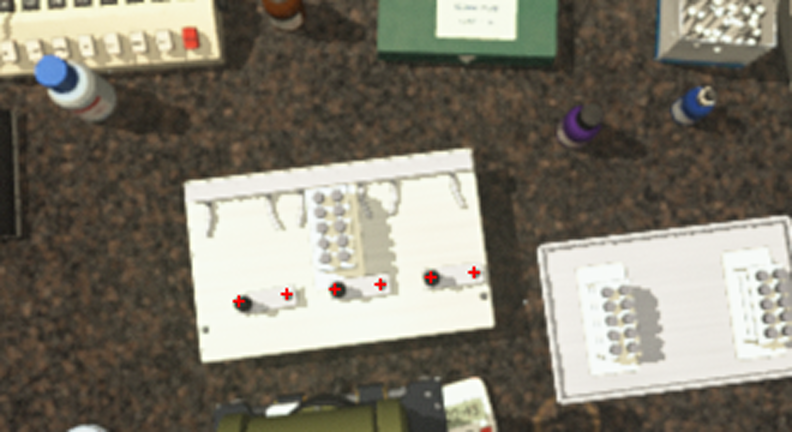

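```bash
python3 -c "
from h import *
print(manip.sign_off())"
```

```text
the job is handed in; nothing more can be done
None
```

The job is done and handed in at about 38.6 s on the robot's clock; no verdict was reported. Two finished racks were there, in the left and right nests. I opened their buttons, slid both racks out and stood them in the tray. I then opened the middle button and turned the two empty nests' buttons back across. The waiting rack had been knocked about 2 cm aside, so I located it again before picking it up. I slid it home in the middle nest, to about 17 N against the rear stop, and turned its button across.

**Last checks:**
- **Tray racks:** in the tray frame they stand at about (-3, -83) and (0, 85) mm, near their slots. Tops read about 73 mm high against 71 mm expected, which fits standing flat on the floor.
- **New rack:** it is about 0.5 mm off sideways and straight to within half a degree. It is home to within about 1 mm by the closer wrist-camera view.
- **Buttons and bottles:** all three knobs are in the locked position in the final picture. The bottles look unmoved, and the gripper is clear of everything.

**Disagreement:** the final depth-based x reading of the new rack (8 mm instead of 18) included the knob in front of it, so I relied on the rear edge of the body and the earlier wrist view. No other check failed.

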